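# Load the glass calibration plate into the clip stage and lock it

## Robot

A 7-joint arm with a two-finger parallel gripper is mounted at the origin on the work surface. World frame = base frame: x ahead of the robot, y to its left, z up, the work surface at z = 0. Lengths are in m, angles in rad, forces in N, time in s.
With the tool pointing down it reaches from about 0.425 to 0.875 m from the base axis. Payload 4.7 kg.
Tool frame: the origin (TCP) lies between the finger pads; the fingertips stand 19 mm ahead of it and the grasp point (between the pads) is the TCP (r.nose_length is the distance from the TCP to the fingertips, in m); z points along the fingers, y is the line along which they close (so a half turn about z gives the same grasp; the last joint's range is limited). The gripper opens to 87 mm and grips with 3 to 60 N. Pads are 19 mm wide; open, the fingers measure 117 mm over their backs; the gripper's body (75 mm by 190 mm) begins 51 mm behind the grasp point.
Start: joints at [-1.335, 0.321, -0.07, 1.45, 0.023, 1.371, -0.057], TCP at [0.143, 0.634, 0.242] pointing down, gripper open.
Joint ranges: [-2.86, 2.86], [-0.3, 2.09], [-1.38, 1.24], [0.06, 2.45], [-1.56, 4.7], [0.09, 2.05], [-2.69, 2.69]. Speed limits (rad/s): [2.57, 2.57, 3.14, 3.14, 3.14, 3.14, 3.14].

## Interface

Orientations are given as a unit quaternion [x, y, z, w].
In Python, from rig import r gives the robot as it stands.
- The arm moves only by the tool steer_hand, called by a JSON object that holds its "name" and its "arguments", one argument or row to a line. Schema: {"type":"object","properties":{"motion":{"type":"array","items":{"type":"number"},"minItems":4,"maxItems":48},"aperture":{"type":"number"},"force":{"type":"number"},"only":{"type":"string"},"quiet":{"type":"boolean"},"lines":{"type":"string"}},"required":["motion"],"additionalProperties":false}. motion is one flat list of numbers that holds 1 to 12 rows one after another, with no inner brackets; each row has 4 numbers: dx, dy, dz in fractions of the full range, 1 being 0.4 m, then a turn about the tool's z in fractions of the full range, 1 being pi/2 rad; each row is the pose to reach, as a shift and turn from the pose commanded when the call began, along the tool's axes at that moment; what a row does not reach only later rows make up. A row lasts 1/10 s, in which the tool goes at most 0.05 m and 0.15 rad, less where a joint would pass 70% of its speed; a pose out of reach is approached as far as the arm can. aperture is the finger opening in m, set as the call begins (left out keeps the last). The fingers move at their own pace and stop on an object; force is the grip in N (left out, the last holds). Time passes only in rows, so rows that do not move let the fingers close. The tool returns the time, the measured TCP pose, the force, the opening and the grip force at its end. only (a regular expression) keeps the lines of the reply that match it, lines (a string "A,B") keeps lines A to B, and quiet returns only ok. No shift or turn number may pass 1 either way. Input that does not fit is refused with a message, and nothing moves.
- r.get_obs(): the state, without advancing time (a new reading comes with each control period).
- r.get_image(name): name is "side" or "top"; returns (picture, depth): 400x640x3 uint8, red, green, blue; 400x640 float32, m along the optical axis (not along the pixel's ray), 0 where there is no reading.
- r.camera_info(name): a dict with "mtx" (3x3 intrinsics, pixels), "R" (3x3) and "t" (3): a world point X has camera coordinates R X + t. Camera axes: x right, y down, z forward; pixel columns grow to the right and rows downward; lengths in m; the calibration is good to about 2 mm. A picture is of the moment at which its call begins. camera_info takes no time and is no camera call.
- r.close_job(): hands the job in; it is judged then, once.
The state is a dict: "time": time; "q": joint angles; "qvel": joint speeds; "tau": joint torques, N m; "position": TCP position; "eef_rot": TCP orientation; "ft_force": force on the tool from outside, world axes, zero at the start; "ft_torque": the same for the moment, N m; "finger_gap": finger opening in m; "grasp_force": force on a finger pad.
Only numpy, scipy, OpenCV 4.12 (cv2) and the standard library are available. Lean on these libraries where they do the work, as an engineer would, in place of code of your own. Each camera call takes 0.05 s, during which the arm holds its last target. There are 200 camera calls.

## Task

Take the blue-framed glass calibration plate by its upright grip fin, lay it on the open end of the measuring stage and slide it, rounded bead first, under the two red-lipped sprung clips until it is fully home against the end stop and the clips have ridden over the bead and snapped down behind it. Then turn the yellow lock knob clockwise all the way (a quarter turn) so that its latch arm closes behind the plate, and let go. Keep the plate roughly level all the time and leave the other things on the bench where they are.

Things in the scene. Friction and masses are not known exactly. Their poses are not given: they have to be found in the camera images.
- plate: Glass calibration plate in a blue frame, loose, 130 x 80 x 6 mm, 0.2 kg. Origin: centre of its underside; x along its length to the leading edge, y its width, z up. Leading edge (x = +65 mm): a round blue bead across the width, 11 mm diameter, so 5 mm higher than the glass.
- fin (a point): Grip point in the blue fin that stands on the plate: 38 mm behind the plate's origin (x = -38), 30 mm above its underside. The fin is 36 mm wide along the plate's y, 12 mm thick along its x (grip it across this thickness), and stands from 6 to 40 mm above the underside.
- stage: Fixed dark steel measuring stage. Origin on the bench, 30 mm under home; x = sliding direction, mouth to end stop. Deck top z = 30 mm, x = -95 to +120 mm, 104 wide. Side guides 8 mm high, 83 mm apart, x = 0 to 64 mm, with lead-ins flaring to about 94 mm apart at x = -30. End stop face x = +65, 10 mm high. Deck and clips are polished, slippery.
- home (a point): Point on the stage's deck top where the plate's origin lies when the plate is fully home (bead against the end stop); axes as the stage's.
- mouth (a point): Point on the deck top 80 mm before home (stage x = -80 mm), where the plate's origin can be lowered freely, clear of guides and clips; its tail then overhangs the deck, and it slides 80 mm straight forward to home.
- clip_left (a joint): Left sprung clip, angle in rad: steel strip 14 mm wide at stage y = +24, pivot at x = 98 mm, 18 mm over the deck; nose at x = 48.5 mm, red lip sloping up at 25 degrees to the mouth from there to x = 21. 0 empty (nose 3 mm over the deck), about 0.16 on the bead, about 0.06 snapped down on the glass behind it. Presses about 2 N; sliding the plate under both takes 4 to 10 N.
- clip_right (a joint): The same for the right clip, at stage y = -24 mm.
- clip_left_nose (a point): Underside of the nose of the left clip.
- clip_right_nose (a point): Underside of the nose of the right clip.
- lock (a joint): Lock knob angle (rad), vertical axis at stage x = -72, y = -68 mm: 0 open, 1.571 closed at its limit, growing clockwise from above. Its steel latch arm (52 x 10 mm, 2 to 10 mm over the deck) points along stage -x at 0 and along +y at 1.571, then 2 mm behind the tail of the plate at home. Stays where left; takes 0.04 N m.
- lock_grip (a point): Grip point on the knob's axis, 36 mm above the deck (66 mm above the bench); its x runs along the grip bar, away from the latch arm (stage +x at angle 0). The yellow grip bar is 46 mm long, 12 mm thick, from 21 to 47 mm above the deck.
- mat: Fixed black rubber mat 160 x 110 x 6 mm on which the plate lies at the start. Origin: centre of its underside.
- tray: Fixed cork mat 160 x 110 x 6 mm that carries the printed housing. Origin: centre of its underside. It and the rubber mat may change sides.
- housing: Bystander: printed light blue housing, round, 82 mm across the flange lobes, 34 mm high, loose on the cork mat. Origin: centre of its underside.
- caliper: Bystander: caliper 200 mm long, 14 mm high, loose on the bench. Origin: underside of the middle of its beam, y along it.
- driver: Bystander: screwdriver with red handle, loose on the bench, lying along its x. About 200 mm long.

How it is judged:
By the outcome, as a careful person would: the job done as asked, in the order asked, and still so for the second after the job is handed in, with the robot touching nothing.
It also fails if it takes over 53 s, if anything falls off the work surface, if the arm or the gripper's body presses on something with over 40 N, if the wrist force passes 120 N, or if a joint passes its speed limit or range.

## Working session

There is one attempt and no reset: what is moved stays moved. The work goes in short steps, Python scripts to look and compute and a tool call to move; the robot and the scene stay as the last step left them, time stands still between calls to the robot, and variables do not carry over. Pictures are saved under pics/ and viewed, at most 12 in all, crops included, and the job is handed in when it is done.

```bash
mkdir -p pics; ls
```

Run:
```python
from rig import r
import cv2,numpy as np
o=r.get_obs();print(o)
for n in("top","side"):
    p,d=r.get_image(n);cv2.imwrite(f"pics/{n}0.png",p[...,::-1]);np.save(f"pics/{n}0.npy",d)
    c=r.camera_info(n);print(n,c)
```

```text
pics
rig.py
{'time': 0.0, 'q': array([-1.33495104,  0.32184877, -0.07007177,  1.45166347,  0.02258456,
        1.37081905, -0.05686159]), 'qvel': array([ 0.00111851, -0.00157773, -0.00055937, -0.00030976,  0.00038154,
        0.00335635, -0.00047569]), 'tau': array([-1.43401758e-04, -4.91282666e+01, -4.03844006e-01, -3.12533891e+01,
       -6.38409262e-02,  4.37037076e-02,  1.85205245e-04]), 'position': array([0.14289153, 0.63356495, 0.24045044]), 'eef_rot': array([ 1.10619068e-01,  9.93862400e-01, -9.73866450e-04, -6.42632143e-05]), 'ft_force': array([ 0.25914639, -0.68685668, -0.39489539]), 'ft_torque': array([-0.00032198, -0.01010477,  0.02015785]), 'grasp_force': 0.0, 'finger_gap': 0.08647437091574939}
top {'mtx': array([[362.94607852,   0.        , 320.18206211],
       [  0.        , 362.94607852, 196.15518728],
       [  0.        ,   0.        ,   1.        ]]), 'R': array([[-0.00198106, -0.99945241, -0.03302947],
       [-0.98103667,  0.00834398, -0.19364253],
       [ 0.19381209,  0.0320195 , -0.980516  ]]), 't': array([0.01909392, 0.59358514, 0.85754466])}
side {'mtx': array([[368.5629602 ,   0.        , 320.90211832],
       [  0.        , 368.5629602 , 195.9411308 ],
       [  0.        ,   0.        ,   1.        ]]), 'R': array([[-0.96929946, -0.24572262,  0.00888525],
       [-0.17788695,  0.6758454 , -0.71525466],
       [ 0.16974919, -0.69487653, -0.69880743]]), 't': array([0.56630735, 0.12907571, 0.96016528])}
```

View pics/top0.png

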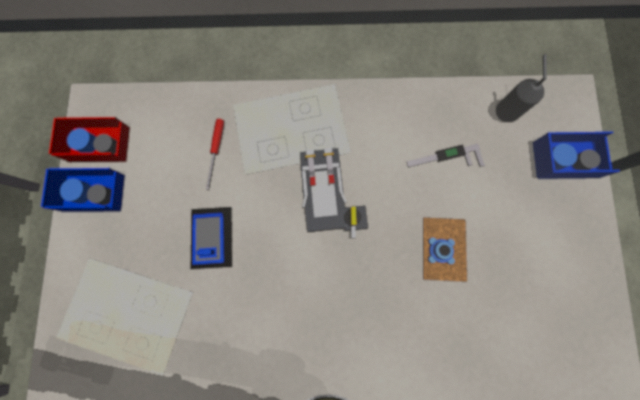

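View pics/side0.png

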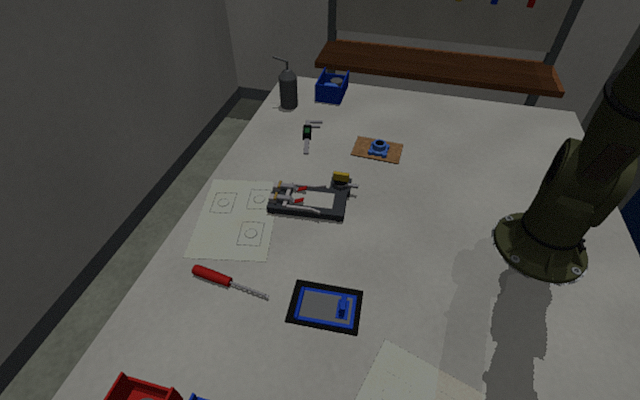

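The plate lies on the black mat, at about (210,238) in the top view, with its fin near (207,252) and its bead pointing away from the robot. The stage is at about (322,190) with its mouth at the bottom, and the knob is at (353,220). I'll enlarge these areas to measure them.

Run:
```python
import cv2,numpy as np
def crop(f,x,y,w,h,s): return cv2.resize(cv2.imread(f)[y:y+h,x:x+w],None,fx=s,fy=s,interpolation=cv2.INTER_CUBIC)
a=crop("pics/top0.png",180,195,60,80,6)   # 360x480
b=crop("pics/top0.png",295,140,73,100,6)[:, :]
b=cv2.copyMakeBorder(b,0,0,0,0,cv2.BORDER_CONSTANT)
a=cv2.copyMakeBorder(a,0,600-480,0,0,cv2.BORDER_CONSTANT)
cv2.imwrite("pics/c1.png",np.hstack([a,b])[:600,:800])
a=crop("pics/side0.png",280,272,90,66,6); b=crop("pics/side0.png",260,165,100,60,5)
a=a[:,:]; print(a.shape,b.shape)
cv2.imwrite("pics/c2.png",np.vstack([cv2.copyMakeBorder(crop("pics/side0.png",280,272,90,60,5),0,0,0,50,cv2.BORDER_CONSTANT),b]))
```

```text
(396, 540, 3) (300, 500, 3)
```

View pics/c1.png

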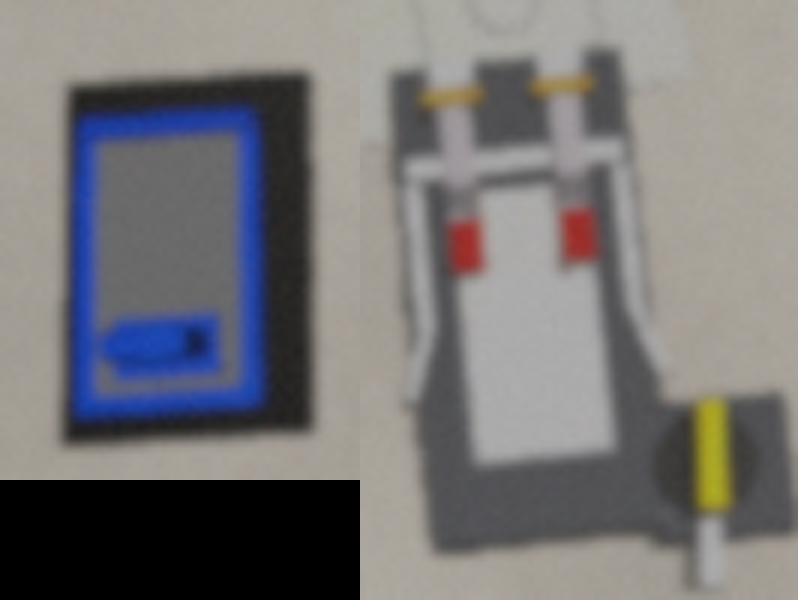

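View pics/c2.png

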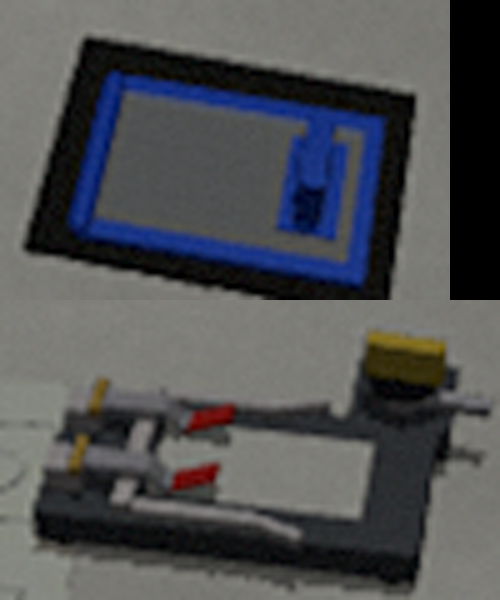

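The top crop shows the plate corners at about (78,112), (262,106), (264,410) and (72,418). It also shows the deck corners at (392,70), (618,48) and (433,552), and the knob bar from (712,398) to (715,510). I'll fit the poses to these.

Create h.py:
```python
from rig import r
import numpy as np
from scipy.optimize import least_squares
def proj(n,X):
    c=r.camera_info(n);p=(c["R"]@np.atleast_2d(X).T).T+c["t"];p=p@c["mtx"].T;return p[:,:2]/p[:,2:]
def w(pose,X):
    x,y,a=pose;X=np.array(X,float)/1000;c,s=np.cos(a),np.sin(a)
    return np.c_[x+c*X[:,0]-s*X[:,1],y+s*X[:,0]+c*X[:,1],X[:,2]]
def fit(obs,g):
    f=lambda p:np.concatenate([(proj(n,w(p,X))-np.array(u)).ravel() for n,X,u in obs])
    s=least_squares(f,g,x_scale=[.1,.1,1],loss="soft_l1");return s.x,f(s.x).reshape(-1,2).round(1).tolist()
def px(u,o,s): return (np.array(u,float)+.5)/s-.5+o
```

Run:
```python
from h import *
from scipy.spatial.transform import Rotation as R
A=lambda u:px(u,[180,195],6); B=lambda u:px(np.array(u)-[360,0],[295,140],6)
C=lambda u:px(u,[280,272],5); D=lambda u:px(np.array(u)-[0,300],[260,165],5)
P=[[65,40,12],[65,-40,12],[-65,-40,12],[-65,40,12]]
t=("top",P,A([[78,112],[262,106],[264,408],[72,418]]))
s=("side",P[2:],C([[385,118],[363,287]]))
for o in ([t],[t,s]): print("plate",fit(o,[.5,.3,0]))
t=("top",[[120,52,30],[120,-52,30],[-95,52,30],[65,41,40],[65,-41,40]],B([[392,70],[618,48],[433,552],[412,180],[622,163]]))
k=("top",[[-49,-68,77],[-95,-68,77]],B([[712,398],[715,510]]))
ks=("side",[[-49,-68,77],[-95,-68,77]],D([[367,333],[447,342]]))
ds=("side",[[-95,52,30],],D([[418,550]]))
for o in ([t],[k],[t,k],[t,k,ks,ds]): print("stage",fit(o,[.6,0,0]))
o=r.get_obs();m=R.from_quat(o["eef_rot"]).as_matrix();print(m.round(3))
```

```text
plate (array([0.49405828, 0.31271827, 0.04748843]), [[0.5, 0.8], [-0.3, 0.2], [-0.8, -0.4], [0.6, -0.5]])
plate (array([0.49428995, 0.31303109, 0.04827013]), [[0.4, 0.8], [-0.4, 0.1], [-0.9, -0.5], [0.5, -0.6], [0.4, 0.3], [-0.1, -0.5]])
stage (array([0.60704365, 0.00896784, 0.09438125]), [[-0.4, 0.2], [0.6, -0.1], [-0.1, -0.1], [1.9, 0.2], [-1.9, -0.1]])
stage (array([0.61349942, 0.00268807, 0.00673777]), [[-0.0, -0.0], [0.0, 0.0]])
stage (array([0.60711509, 0.00889397, 0.09368946]), [[-0.4, 0.1], [0.7, -0.2], [-0.1, -0.2], [1.9, 0.2], [-1.9, -0.1], [-0.9, 0.1], [0.7, 0.0]])
stage (array([0.60751439, 0.00859859, 0.09510277]), [[-0.3, 0.0], [0.7, -0.3], [0.1, -0.3], [2.0, 0.1], [-1.8, -0.3], [-0.8, -0.1], [0.9, -0.2], [0.2, 0.2], [0.3, 0.1], [0.6, 0.7]])
[[-0.976  0.22  -0.   ]
 [ 0.22   0.976 -0.002]
 [-0.    -0.002 -1.   ]]
```

Units first: shifts go in shares of 0.4 m and turns go in shares of pi/2 rad. So -0.377 m / 0.4 = -0.9425, -0.246 m / 0.4 = -0.615, 1.3 rad / 1.5708 = 0.8276.

{"name": "steer_hand", "arguments": {
  "motion": [-0.9425,-0.615,0.25,0.8276,-0.9425,-0.615,0.25,0.8276,-0.9425,-0.615,0.25,0.8276,-0.9425,-0.615,0.25,0.8276,-0.9425,-0.615,0.25,0.8276,-0.9425,-0.615,0.25,0.8276,-0.9425,-0.615,0.25,0.8276,-0.9425,-0.615,0.25,0.8276,-0.9425,-0.615,0.25,0.8276,-0.9425,-0.615,0.25,0.8276,-0.9425,-0.615,0.25,0.8276,-0.9425,-0.615,0.25,0.8276],
  "aperture": 0.06
}}

```text
time: 1.3
position: [0.4556, 0.3126, 0.1415]
eef_rot: [0.689, 0.725, -0.0, -0.001]
ft_force: [0.7, 0.7, -0.1]
finger_gap: 0.0599
grasp_force: 0.0
```

Run:
```python
from h import *;import cv2
from scipy.spatial.transform import Rotation as R
o=r.get_obs();m=R.from_quat(o["eef_rot"]).as_matrix();print(o["time"],o["position"],m.round(3).tolist(),o["q"].round(2))
p,d=r.get_image("side");cv2.imwrite("pics/s1.png",cv2.resize(p[220:350,240:400,::-1],None,fx=5,fy=4.6,interpolation=2)[:598])
pose=[.4942,.3130,.048];F=w(pose,[[-38,0,36]])
print("to fin tool axes",m.T@(F[0]-o["position"]))
```

```text
1.3 [0.45560292 0.31256377 0.14149064] [[-0.051, 0.999, -0.001], [0.999, 0.051, 0.001], [0.001, -0.001, -1.0]] [-0.94  0.19  0.32  1.83 -0.07  1.13 -0.54]
to fin tool axes [-0.00150535  0.00066353  0.10548888]
```

In the tool's units: 0.105 m / 0.4 = 0.2625, 0.09 m / 0.4 = 0.225.

{"name": "steer_hand", "arguments": {
  "motion": [-0.0025,0.0025,0.125,0,-0.0025,0.0025,0.225,0,-0.0025,0.0025,0.2625,0,-0.0025,0.0025,0.2625,0,-0.0025,0.0025,0.2625,0]
}}

```text
time: 1.85
position: [0.4581, 0.3118, 0.038]
eef_rot: [0.689, 0.725, 0.001, 0.0]
ft_force: [-0.1, -0.5, 0.3]
finger_gap: 0.06
grasp_force: 0.0
```

{"name": "steer_hand", "arguments": {
  "motion": [0,0,0,0,0,0,0,0,0,0,0,0,0,0,0,0,0,0,0,0,0,0,0,0,0,0,0,0,0,0,0,0],
  "aperture": 0,
  "force": 30
}}

```text
time: 2.65
position: [0.4576, 0.3103, 0.0365]
eef_rot: [0.69, 0.724, -0.0, -0.0]
ft_force: [1.1, -0.2, 0.6]
finger_gap: 0.012
grasp_force: 30.0
```

{"name": "steer_hand", "arguments": {
  "motion": [0,0,-0.025,0,0,0,-0.075,0,0,0,-0.15,0,0,0,-0.1875,0,0,0,-0.1875,0,0,0,-0.1875,0]
}}

```text
time: 3.25
position: [0.4574, 0.3101, 0.1111]
eef_rot: [0.69, 0.724, -0.0, -0.0]
ft_force: [-0.2, -0.8, -2.5]
finger_gap: 0.0117
grasp_force: 30.0
```

Run:
```python
from h import *;import cv2
from scipy.spatial.transform import Rotation as R
o=r.get_obs();m=R.from_quat(o["eef_rot"]).as_matrix();print(o["time"],o["position"],m.round(3).tolist(),o["q"].round(2))
p,d=r.get_image("side");q,d=r.get_image("top")
a=cv2.resize(p[220:350,260:400,::-1],None,fx=4,fy=4,interpolation=2);b=cv2.resize(q[185:285,170:250,::-1],None,fx=3,fy=3,interpolation=2)
b=cv2.copyMakeBorder(b,0,520-300,0,0,0);cv2.imwrite("pics/g1.png",np.hstack([a,b]));print(a.shape,b.shape)
```

```text
3.25 [0.45735194 0.31007601 0.11112666] [[-0.049, 0.999, -0.0], [0.999, 0.049, -0.0], [-0.0, -0.0, -1.0]] [-0.93  0.22  0.32  1.86 -0.08  1.07 -0.53]
(520, 560, 3) (520, 240, 3)
```

View pics/g1.png

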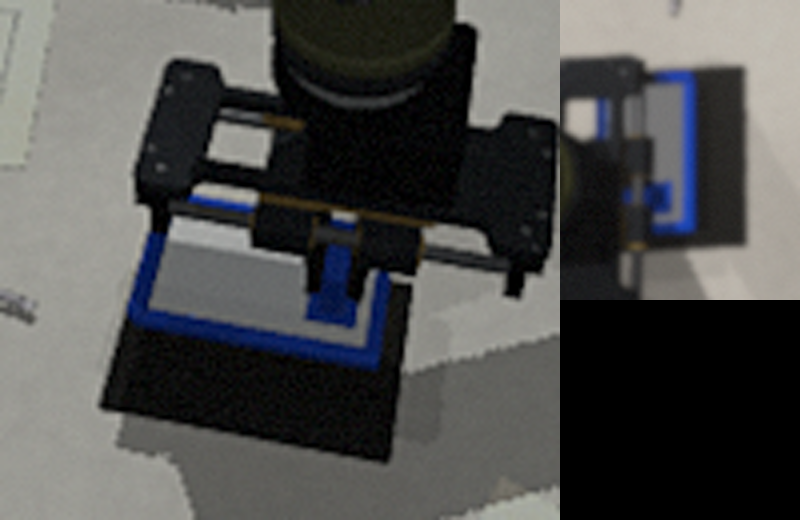

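The plate is held level by its fin and is clear of the mat. Next I'll work out the shift to a point above the mouth.

Add to h.py:
```python
from scipy.spatial.transform import Rotation as R
S=[.6073,.0088,.0945]
def go(pt,yaw,z=None,S=S):
    o=r.get_obs();m=R.from_quat(o["eef_rot"]).as_matrix();T=w(S,[pt])[0]
    cur=np.arctan2(m[1,1],m[0,1]);t=-(S[2]+yaw-cur)
    print(o["time"].__round__(2),"shift",(m.T@(T-o["position"])).round(4),"turn",round(t,4),"tilt",m[2].round(3),"F",o["ft_force"].round(1))
```

```bash
python3 -c "
from h import *
go([-118,0,90],0)"
```

```text
3.35 shift [-0.3131  0.0178  0.0205] turn -0.0455 tilt [-0.002 -0.002 -1.   ] F [-0.8  0.8 -2.2]
```

In the tool's units: -0.313 m / 0.4 = -0.7825, -0.03 m / 0.4 = -0.075, -0.03 rad / 1.5708 = -0.0191.

{"name": "steer_hand", "arguments": {
  "motion": [-0.075,0.005,0,0,-0.175,0.01,0,-0.0064,-0.275,0.015,0,-0.0127,-0.375,0.02,0,-0.0191,-0.475,0.025,0,-0.029,-0.575,0.0325,0,-0.029,-0.675,0.0375,0.025,-0.029,-0.75,0.0425,0.05,-0.029,-0.7825,0.045,0.05,-0.029,-0.7825,0.045,0.05,-0.029,-0.7825,0.045,0.05,-0.029,-0.7825,0.045,0.05,-0.029]
}}

```text
time: 4.55
position: [0.4912, 0.0006, 0.0917]
eef_rot: [0.672, 0.741, 0.0, -0.0]
ft_force: [0.1, 0.2, -1.6]
finger_gap: 0.0119
grasp_force: 30.0
```

Run:
```python
from h import *;import cv2
go([-118,0,90],0)
p,d=r.get_image("side");q,d=r.get_image("top")
a=cv2.resize(p[150:260,250:390,::-1],None,fx=4,fy=4,interpolation=2);b=cv2.resize(q[135:250,290:370,::-1],None,fx=4,fy=4,interpolation=2)
cv2.imwrite("pics/m1.png",a);cv2.imwrite("pics/m1t.png",b)
h=max(a.shape[0],b.shape[0]);a=cv2.copyMakeBorder(a,0,h-a.shape[0],0,0,0);b=cv2.copyMakeBorder(b,0,h-b.shape[0],0,0,0)
cv2.imwrite("pics/m2.png",np.hstack([a,b])[:, :800]);print(a.shape)
```

```text
4.55 shift [-0.0028 -0.0016  0.0017] turn 0.003 tilt [ 0.001  0.    -1.   ] F [ 0.1  0.2 -1.6]
(460, 560, 3)
```

View pics/m2.png

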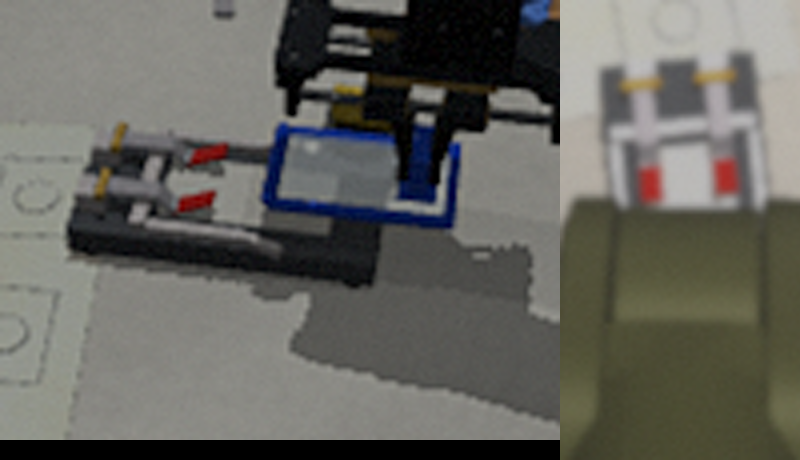

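The plate hangs level over the mouth. I'll zoom in on the side view to check where the plate sits in the hand relative to the stage.

Run:
```python
from h import *;import cv2
ps=[]
for i in range(8):
    p,d=r.get_image("side");ps.append(p.astype(float));P=r.get_obs();print(P["position"].round(4))
p=np.mean(ps,0).astype(np.uint8)
cv2.imwrite("pics/m3.png",cv2.resize(p[172:222,262:372,::-1],None,fx=7,fy=7,interpolation=2))
go([-118,0,90],0)
```

```text
[ 0.4911 -0.      0.0917]
[ 4.912e-01 -3.000e-04  9.170e-02]
[ 0.4911 -0.0006  0.0917]
[ 0.4911 -0.0008  0.0917]
[ 0.4911 -0.0011  0.0917]
[ 0.4911 -0.0012  0.0916]
[ 0.4911 -0.0013  0.0916]
[ 0.491  -0.0014  0.0916]
5.05 shift [-0.0008 -0.0013  0.0016] turn 0.0001 tilt [ 0.  0. -1.] F [ 0.  -0.1 -2.2]
```

View pics/m3.png

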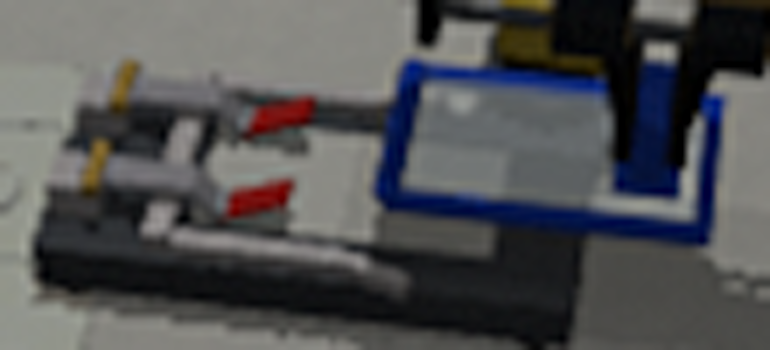

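Zoomed view: the plate's tail corners are at about (707,245) and (723,97). The bead ends are near (392,197) and (415,70). The lip ends are near (293,180)/(287,208) and (315,98)/(308,125).

Run:
```python
from h import *
M=lambda u:px(u,[262,172],7); B=lambda u:px(np.array(u)-[360,0],[295,140],6)
s=("side",[[-65,40,61],[-65,-40,67],[59.5,-40,66.5],[59.5,40,66.5]],M([[707,245],[723,97],[415,70],[392,197]]))
f,e=fit([s],[.53,0,.09]);print("plate",f,e)
L=[[21,17,47],[21,31,47],[21,-31,47],[21,-17,47]]
ls=("side",L,M([[293,180],[287,208],[315,98],[308,125]]))
lt=("top",[[21,31,47],[21,17,47],[21,-17,47],[21,-31,47]],B([[452,273],[484,270],[566,265],[598,260]]))
t=("top",[[120,52,30],[120,-52,30],[-95,52,30]],B([[392,70],[618,48],[433,552]]))
k=("top",[[-49,-68,77],[-95,-68,77]],B([[712,398],[715,510]]))
for o in([ls],[lt],[t,lt],[t,lt,ls]):
    g,e=fit(o,[.6,0,.09]);print("stage",g,e)
    c,s_=np.cos(g[2]),np.sin(g[2]);d=f[:2]-g[:2];print("  plate in stage mm",1000*(c*d[0]+s_*d[1]),1000*(-s_*d[0]+c*d[1]),f[2]-g[2])
go([-118,0,90],0)
```

```text
plate [0.52924092 0.00471117 0.10439723] [[0.6, 0.4], [0.3, -0.5], [-0.1, -1.1], [-1.1, 0.7]]
stage [0.60730915 0.0110613  0.10136557] [[0.0, 0.2], [-0.0, -0.2], [-0.1, 0.2], [0.1, -0.3]]
  plate in stage mm -78.3100767887009 1.582357482796502 0.003031664011727095
stage [0.60658289 0.00985648 0.07480678] [[0.2, -0.0], [0.2, 0.0], [-0.2, -0.2], [-0.2, 0.2]]
  plate in stage mm -77.51020946087638 0.6493877292643299 0.029590455526062473
stage [0.60676841 0.00927607 0.09411946] [[-0.5, 0.3], [0.5, -0.0], [-0.3, -0.0], [0.2, 0.2], [0.3, 0.1], [-0.2, -0.4], [-0.1, -0.1]]
  plate in stage mm -77.6133590234656 2.7413862345374547 0.010277770882878845
stage [0.60703564 0.00970126 0.09460733] [[-0.7, 0.2], [0.3, -0.1], [-0.4, -0.1], [0.1, 0.1], [0.2, 0.0], [-0.4, -0.5], [-0.3, -0.2], [0.2, -0.1], [0.1, -0.6], [0.2, -0.1], [0.3, -0.6]]
  plate in stage mm -77.91822005630807 2.3812021871169686 0.009789906014170277
5.05 shift [-0.0008 -0.0013  0.0016] turn 0.0001 tilt [ 0.  0. -1.] F [ 0.  -0.1 -2.2]
```

In the tool's units: 0.031 m / 0.4 = 0.0775, 0.029 m / 0.4 = 0.0725.

{"name": "steer_hand", "arguments": {
  "motion": [-0.0025,-0.005,0.025,0,-0.0025,-0.005,0.05,0,-0.0025,-0.005,0.065,0,-0.0025,-0.005,0.0725,0,-0.0025,-0.005,0.0775,0,-0.0025,-0.005,0.0775,0,-0.0025,-0.005,0.0775,0]
}}

```text
time: 5.75
position: [0.4894, -0.0027, 0.0607]
eef_rot: [0.673, 0.74, 0.0, 0.0]
ft_force: [-0.9, -0.1, -2.0]
finger_gap: 0.0113
grasp_force: 30.0
```

Run:
```python
from h import *;import cv2
ps=[]
for i in range(4):
    p,d=r.get_image("side");ps.append(p.astype(float))
p=np.mean(ps,0).astype(np.uint8)
cv2.imwrite("pics/m4.png",cv2.resize(p[172:222,262:372,::-1],None,fx=7,fy=7,interpolation=2))
go([-118,0,60],0)
```

```text
5.95 shift [0.0003 0.0007 0.0006] turn 0.0001 tilt [ 0.  0. -1.] F [-0.2 -0.  -2.5]
```

View pics/m4.png

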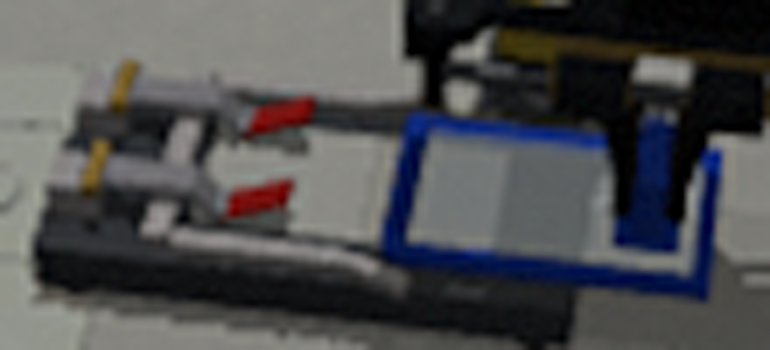

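The plate sits over the deck between the lead-ins. I'll lower it the last millimetre and slide it toward the clips.

In the tool's units: 0.03 m / 0.4 = 0.075, 0.025 m / 0.4 = 0.0625.

{"name": "steer_hand", "arguments": {
  "motion": [0,0,0.0025,0,0,0.0125,0.0025,0,0,0.025,0.0025,0,0,0.0375,0.0025,0,0,0.05,0.0025,0,0,0.0625,0.0025,0,0,0.075,0.0025,0,0,0.075,0.0025,0]
}}

```text
time: 6.75
position: [0.5208, 0.0003, 0.0605]
eef_rot: [0.673, 0.74, 0.001, 0.001]
ft_force: [-0.2, -0.7, 6.0]
finger_gap: 0.0118
grasp_force: 30.0
```

```bash
python3 -c "
from h import *
go([-38,0,60],0)"
```

```text
6.75 shift [0.0003 0.0489 0.0007] turn 0.0002 tilt [-0.     0.003 -1.   ] F [-0.2 -0.7  6. ]
```

In the tool's units: 0.02 m / 0.4 = 0.05, 0.016 m / 0.4 = 0.04.

{"name": "steer_hand", "arguments": {
  "motion": [0,0.01,-0.0013,0,0,0.02,-0.0013,0,0,0.03,-0.0013,0,0,0.04,-0.0013,0,0,0.05,-0.0013,0,0,0.05,-0.0013,0]
}}

```text
time: 7.35
position: [0.5401, 0.0021, 0.0605]
eef_rot: [0.673, 0.74, 0.001, 0.001]
ft_force: [0.2, 0.1, 3.5]
finger_gap: 0.0118
grasp_force: 30.0
```

```bash
python3 -c "
from h import *
go([-38,0,60],0)"
```

```text
7.35 shift [0.0003 0.0295 0.0006] turn 0.0 tilt [-0.     0.002 -1.   ] F [0.2 0.1 3.5]
```

{"name": "steer_hand", "arguments": {
  "motion": [0,0.01,0,0,0,0.02,0,0,0,0.03,0,0,0,0.04,0,0,0,0.05,0,0,0,0.05,0,0]
}}

```text
time: 7.95
position: [0.5578, 0.0036, 0.0605]
eef_rot: [0.673, 0.74, -0.001, -0.001]
ft_force: [-5.6, -1.2, 9.8]
finger_gap: 0.0115
grasp_force: 30.0
```

```bash
python3 -c "
from h import *
go([-38,0,60],0)"
```

```text
7.95 shift [0.0005 0.0118 0.0005] turn -0.0003 tilt [ 0.    -0.003 -1.   ] F [-5.6 -1.2  9.8]
```

In the tool's units: 0.011 m / 0.4 = 0.0275, 0.009 m / 0.4 = 0.0225.

{"name": "steer_hand", "arguments": {
  "motion": [0,0.0075,0,0,0,0.015,0,0,0,0.0225,0,0,0,0.0275,0,0,0,0.0275,0,0,0,0.0275,0,0]
}}

```text
time: 8.55
position: [0.5693, 0.0048, 0.0606]
eef_rot: [0.673, 0.74, -0.0, -0.001]
ft_force: [-3.8, 0.4, 8.5]
finger_gap: 0.0119
grasp_force: 30.0
```

```bash
python3 -c "
from h import *
go([-38,0,60],0)"
```

```text
8.55 shift [0.0004 0.0002 0.0006] turn -0.0002 tilt [ 0.    -0.001 -1.   ] F [-3.8  0.4  8.5]
```

{"name": "steer_hand", "arguments": {
  "motion": [0,0.0025,0,0,0,0.005,0,0,0,0.0075,0,0,0,0.0075,0,0,0,0.0075,0,0]
}}

```text
time: 9.05
position: [0.5701, 0.0048, 0.0605]
eef_rot: [0.673, 0.74, -0.002, -0.002]
ft_force: [-11.3, -0.2, 14.9]
finger_gap: 0.0119
grasp_force: 30.0
```

```bash
python3 -c "
from h import *
go([-38,0,60],0)"
```

```text
9.05 shift [ 0.0005 -0.0006  0.0005] turn -0.0003 tilt [ 0.001 -0.006 -1.   ] F [-11.3  -0.2  14.9]
```

In the tool's units: 0.004 m / 0.4 = 0.01, 0.002 m / 0.4 = 0.005.

{"name": "steer_hand", "arguments": {
  "motion": [0,0.005,0,0,0,0.01,0,0,0,0.01,0,0,0,0.01,0,0]
}}

```text
time: 9.45
position: [0.5703, 0.0049, 0.0604]
eef_rot: [0.673, 0.74, -0.005, -0.006]
ft_force: [-21.2, -1.1, 24.8]
finger_gap: 0.0117
grasp_force: 30.0
```

Run:
```python
from h import *;import cv2
go([-38,0,60],0)
ps=[]
for i in range(4):
    p,d=r.get_image("side");ps.append(p.astype(float))
p=np.mean(ps,0).astype(np.uint8)
cv2.imwrite("pics/m5.png",cv2.resize(p[172:222,262:372,::-1],None,fx=7,fy=7,interpolation=2))
```

```text
9.45 shift [ 0.0004 -0.0008  0.0004] turn -0.0005 tilt [ 0.002 -0.015 -1.   ] F [-21.2  -1.1  24.8]
```

View pics/m5.png

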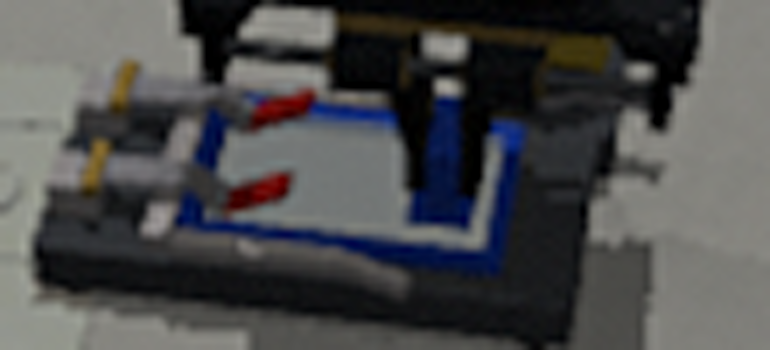

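The bead is against the end stop, and both red lips now sit down on the glass behind it. I'll take the push off, release and rise.

In the tool's units: -0.0045 m / 0.4 = -0.0113, -0.0025 m / 0.4 = -0.0063.

{"name": "steer_hand", "arguments": {
  "motion": [0,-0.0063,-0.0013,0,0,-0.0113,-0.0013,0,0,-0.0113,-0.0013,0]
}}

```text
time: 9.95
position: [0.5701, 0.0049, 0.0604]
eef_rot: [0.673, 0.74, -0.001, -0.002]
ft_force: [-7.7, -0.6, 8.3]
finger_gap: 0.0118
grasp_force: 29.9
```

{"name": "steer_hand", "arguments": {
  "motion": [0,0,0,0,0,0,0,0,0,0,0,0,0,0,0,0],
  "aperture": 0.04
}}

```text
time: 10.35
position: [0.5724, 0.0053, 0.0604]
eef_rot: [0.673, 0.74, 0.0, 0.0]
ft_force: [0.9, 0.6, -1.1]
finger_gap: 0.0352
grasp_force: 0.0
```

{"name": "steer_hand", "arguments": {
  "motion": [0,0,-0.05,0,0,0,-0.125,0,0,0,-0.2,0,0,0,-0.2,0,0,0,-0.2,0]
}}

```text
time: 10.85
position: [0.5727, 0.0053, 0.141]
eef_rot: [0.673, 0.74, 0.001, 0.0]
ft_force: [-1.0, -0.5, -0.5]
finger_gap: 0.0397
grasp_force: 0.0
```

Run:
```python
from h import *
go([-72,-68,90],np.pi/2)
```

```text
10.85 shift [-0.0678 -0.0373  0.0509] turn -1.5707 tilt [ 0.     0.002 -1.   ] F [-1.  -0.5 -0.5]
```

In the tool's units: -0.068 m / 0.4 = -0.17, -0.055 m / 0.4 = -0.1375, -1.57 rad / 1.5708 = -0.9995.

{"name": "steer_hand", "arguments": {
  "motion": [-0.05,-0.025,0.025,-0.0955,-0.1,-0.05,0.05,-0.191,-0.1375,-0.075,0.05,-0.2865,-0.17,-0.0925,0.05,-0.382,-0.17,-0.0925,0.05,-0.4775,-0.17,-0.0925,0.05,-0.573,-0.17,-0.0925,0.05,-0.6685,-0.17,-0.0925,0.05,-0.7639,-0.17,-0.0925,0.05,-0.8594,-0.17,-0.0925,0.05,-0.9549,-0.17,-0.0925,0.05,-0.9995,-0.17,-0.0925,0.05,-0.9995]
}}

```text
time: 12.05
position: [0.5408, -0.0659, 0.1189]
eef_rot: [-0.047, 0.999, 0.0, -0.001]
ft_force: [-0.8, -0.6, 0.8]
finger_gap: 0.0401
grasp_force: 0.0
```

{"name": "steer_hand", "arguments": {
  "motion": [0,0,0,0,0,0,0,0,0,0,0,0]
}}

```text
time: 12.35
position: [0.5417, -0.0659, 0.1203]
eef_rot: [-0.046, 0.999, 0.0, -0.0]
ft_force: [-0.4, -0.3, 0.6]
finger_gap: 0.0402
grasp_force: 0.0
```

Run:
```python
from h import *;import cv2
go([-72,-68,66],np.pi/2);print(r.get_obs()["q"].round(2))
p,d=r.get_image("side")
cv2.imwrite("pics/k1.png",cv2.resize(p[140:235,255:375,::-1],None,fx=6,fy=6,interpolation=2))
```

```text
12.35 shift [-0.0004  0.0002  0.0543] turn -0.0015 tilt [ 0.  0. -1.] F [-0.4 -0.3  0.6]
[-0.3   0.2   0.42  1.87 -0.09  1.09  1.81]
```

View pics/k1.png

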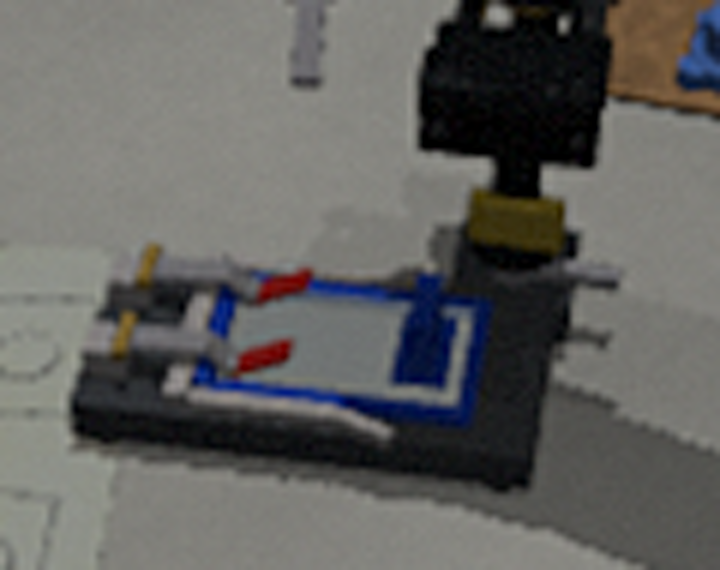

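The plate stays home with its clips down, and the gripper is over the knob with its fingers either side of the bar near (515,220). I'll go down and grip it.

In the tool's units: 0.053 m / 0.4 = 0.1325, 0.04 m / 0.4 = 0.1.

{"name": "steer_hand", "arguments": {
  "motion": [0,0,0.05,0,0,0,0.1,0,0,0,0.1325,0,0,0,0.1325,0,0,0,0.1325,0]
}}

```text
time: 12.9
position: [0.5427, -0.0659, 0.0664]
eef_rot: [-0.047, 0.999, -0.0, 0.001]
ft_force: [6.6, -0.1, -11.6]
finger_gap: 0.0407
grasp_force: 22.0
```

{"name": "steer_hand", "arguments": {
  "motion": [0,0,0,0,0,0,0,0,0,0,0,0,0,0,0,0,0,0,0,0,0,0,0,0],
  "aperture": 0,
  "force": 20
}}

```text
time: 13.5
position: [0.5427, -0.0659, 0.0664]
eef_rot: [-0.047, 0.999, -0.0, 0.001]
ft_force: [5.8, -0.1, -12.3]
finger_gap: 0.0404
grasp_force: 20.0
```

```bash
python3 -c "
from h import *
go([-72,-68,66],np.pi/2);print(r.get_obs()['ft_torque'])"
```

```text
13.5 shift [0.0007 0.0003 0.0004] turn -0.001 tilt [-0.002 -0.001 -1.   ] F [  5.8  -0.1 -12.3]
[ 0.15100594 -1.4522722   0.07071391]
```

The fingers stopped at 40 mm with force on them, not on the 12 mm bar. I'll look before doing anything else.

Run:
```python
from h import *;import cv2
p,d=r.get_image("side");q,d=r.get_image("top")
a=cv2.resize(p[140:235,285:375,::-1],None,fx=6,fy=6,interpolation=2)
b=cv2.resize(q[150:270,320:400,::-1],None,fx=3.2,fy=3.2,interpolation=2)
b=cv2.copyMakeBorder(b,0,a.shape[0]-b.shape[0],0,0,0)
cv2.imwrite("pics/k2.png",np.hstack([a,b]))
```

```text
(no output)
```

View pics/k2.png

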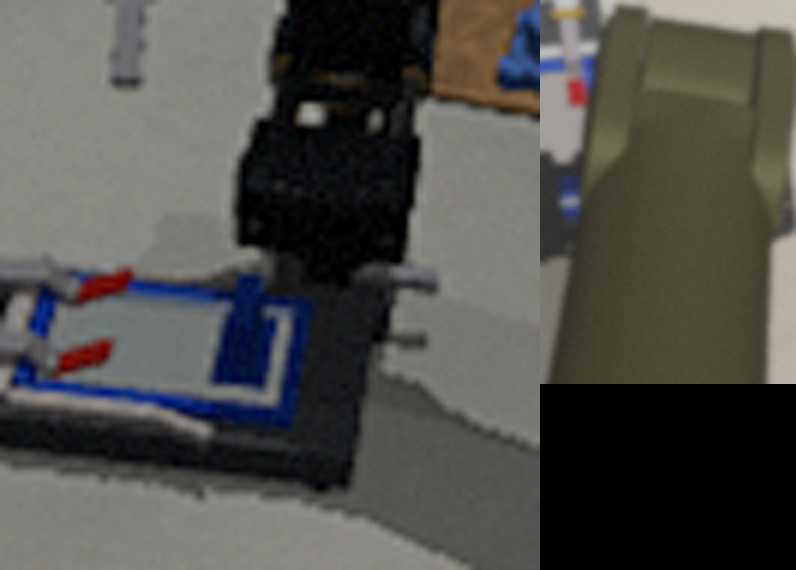

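The gripper body hides the knob. The gap suggests the tips reached below the bar and clamped the round hub, which is about 40 mm across. I'll open, rise 9 mm to clear the hub and grip again.

{"name": "steer_hand", "arguments": {
  "motion": [0,0,0,0,0,0,0,0,0,0,0,0],
  "aperture": 0.055
}}

```text
time: 13.9
position: [0.5418, -0.066, 0.0678]
eef_rot: [-0.047, 0.999, 0.0, -0.0]
ft_force: [-0.2, -0.1, 0.4]
finger_gap: 0.0531
grasp_force: 0.0
```

{"name": "steer_hand", "arguments": {
  "motion": [0,0,-0.0125,0,0,0,-0.0225,0,0,0,-0.0225,0]
}}

```text
time: 14.2
position: [0.5426, -0.066, 0.0777]
eef_rot: [-0.047, 0.999, 0.0, 0.001]
ft_force: [-0.1, 0.0, -0.5]
finger_gap: 0.0551
grasp_force: 0.0
```

{"name": "steer_hand", "arguments": {
  "motion": [0,0,0,0,0,0,0,0,0,0,0,0,0,0,0,0,0,0,0,0,0,0,0,0,0,0,0,0],
  "aperture": 0,
  "force": 20
}}

```text
time: 14.9
position: [0.5419, -0.0661, 0.0765]
eef_rot: [-0.047, 0.999, -0.0, 0.0]
ft_force: [-0.0, -0.8, -0.1]
finger_gap: 0.0119
grasp_force: 19.9
```

```bash
python3 -c "
from h import *
go([-72,-68,75],np.pi/2)"
```

```text
14.9 shift [-0.0002  0.0004  0.0015] turn -0.0009 tilt [-0. -0. -1.] F [-0.  -0.8 -0.1]
```

The gap is now 12 mm, so the bar is gripped. I'll turn it clockwise, which is positive about the downward tool z.

In the tool's units: 0.8 rad / 1.5708 = 0.5093.

{"name": "steer_hand", "arguments": {
  "motion": [0,0,0,0.0637,0,0,0,0.1273,0,0,0,0.191,0,0,0,0.2546,0,0,0,0.3183,0,0,0,0.382,0,0,0,0.4456,0,0,0,0.5093]
}}

```text
time: 15.7
position: [0.5421, -0.0655, 0.0765]
eef_rot: [0.348, 0.938, 0.0, 0.0]
ft_force: [0.6, 1.1, -1.5]
finger_gap: 0.0113
grasp_force: 19.9
```

{"name": "steer_hand", "arguments": {
  "motion": [0,0,0,0.0637,0,0,0,0.1273,0,0,0,0.191,0,0,0,0.2546,0,0,0,0.3183,0,0,0,0.382,0,0,0,0.4456,0,0,0,0.4711,0,0,0,0.4838,0,0,0,0.4838]
}}

```text
time: 16.7
position: [0.5426, -0.0652, 0.0766]
eef_rot: [0.669, 0.743, 0.001, 0.0]
ft_force: [2.9, 2.4, -4.1]
finger_gap: 0.0121
grasp_force: 19.9
```

```bash
python3 -c "
from h import *
go([-72,-68,75],0);print(r.get_obs()['ft_torque'])"
```

```text
16.7 shift [-0.0004 -0.0006  0.0016] turn 0.0108 tilt [ 0.     0.002 -1.   ] F [ 2.9  2.4 -4.1]
[ 0.36616122 -0.77216084 -0.06010998]
```

Now a little past the limit until the torque rises.

In the tool's units: 0.08 rad / 1.5708 = 0.0509.

{"name": "steer_hand", "arguments": {
  "motion": [0,0,0,0.0191,0,0,0,0.0382,0,0,0,0.0509,0,0,0,0.0509,0,0,0,0.0509]
}}

```text
time: 17.2
position: [0.5425, -0.0649, 0.0766]
eef_rot: [0.698, 0.716, 0.001, 0.0]
ft_force: [4.6, 2.8, -3.6]
finger_gap: 0.0124
grasp_force: 20.8
```

```bash
python3 -c "
from h import *
go([-72,-68,75],0);print(r.get_obs()['ft_torque'])"
```

```text
17.2 shift [-0.0008 -0.0005  0.0016] turn -0.0688 tilt [ 0.001  0.001 -1.   ] F [ 4.6  2.8 -3.6]
[ 0.58956467 -0.88821589  0.53405799]
```

The torque rose to 0.53 N m, far above the knob's 0.04, so it's at its limit. I'll release, rise and move clear to check.

{"name": "steer_hand", "arguments": {
  "motion": [0,0,0,0,0,0,0,0,0,0,0,0,0,0,0,0],
  "aperture": 0.045
}}

```text
time: 17.6
position: [0.5414, -0.0666, 0.0765]
eef_rot: [0.699, 0.715, -0.0, -0.0]
ft_force: [1.3, -0.7, 0.3]
finger_gap: 0.0367
grasp_force: 0.0
```

{"name": "steer_hand", "arguments": {
  "motion": [0,0,-0.075,0,0,0,-0.175,0,0,0,-0.275,0,0,0,-0.375,0,0.125,0,-0.425,0,0.25,0,-0.425,0,0.375,0,-0.425,0,0.5,0,-0.425,0,0.625,0,-0.425,0,0.625,0,-0.425,0,0.625,0,-0.425,0,0.625,0,-0.425,0]
}}

```text
time: 18.8
position: [0.536, 0.1821, 0.2465]
eef_rot: [0.699, 0.715, -0.0, 0.0]
ft_force: [-0.8, -0.9, -0.1]
finger_gap: 0.0448
grasp_force: 0.0
```

Run:
```python
from h import *;import cv2
p,d=r.get_image("side");q,d=r.get_image("top")
a=cv2.resize(p[150:235,265:365,::-1],None,fx=4,fy=4,interpolation=2)
b=cv2.resize(q[140:240,295:375,::-1],None,fx=5,fy=5,interpolation=2)
a=cv2.copyMakeBorder(a,0,b.shape[0]-a.shape[0],0,0,0)
cv2.imwrite("pics/e1.png",np.hstack([a,b]))
```

```text
(no output)
```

View pics/e1.png

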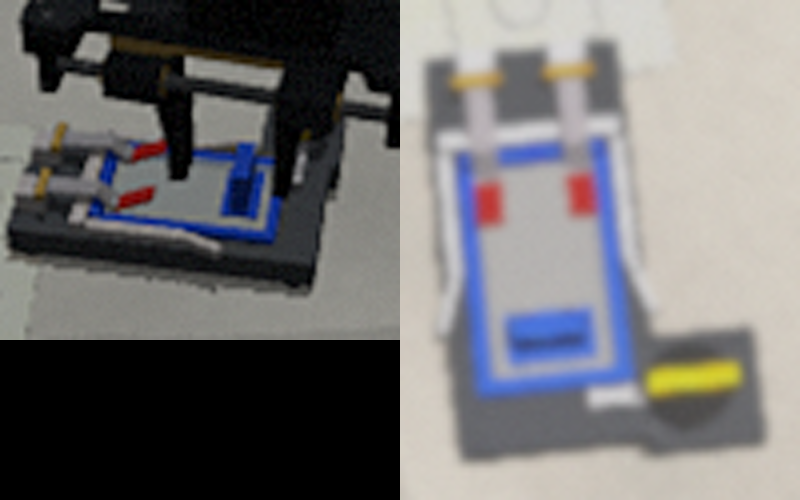

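The bead is against the stop, the clips are down behind it, and the latch arm lies parallel to the tail and just behind it, at about (612,397). The arm touches nothing, so I'll hand in.

```bash
python3 -c "
from rig import r
print(r.close_job())"
```

```text
the job is handed in; nothing more can be done
None
```

I handed the job in at about 19 s: the last pictures show the plate home against the end stop, both clips snapped down behind the bead and the latch arm closed behind its tail, with the arm clear. On the first try at the knob the fingers clamped its hub instead of the grip bar, so I opened, rose about 9 mm and gripped again.

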